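# Clear the pot warmer and hold its selector at the third click

## Robot

A 6-joint arm with a two-finger parallel gripper is mounted at the origin on a cart in front of the work surface, level with it; the furniture and walls round the work are solid. World frame = base frame: x ahead of the robot, y to its left, z up, the work surface at z = 0. Lengths are in mm, angles in rad, forces in N, time in s.
With the tool pointing down it reaches from about 275 to 1000 mm from the base axis. Payload 8.4 kg.
Tool frame: the origin (TCP) lies between the finger pads; the fingertips stand r.nose_length ahead of it and the grasp point (between the pads) lies 8 mm behind it (r.nose_length is the distance from the TCP to the fingertips, in mm); y points along the fingers, x is the direction in which the jaws open and shut, and the axes are right-handed (so a half turn about y gives the same grasp; the last joint's range is limited). The gripper opens to 85 mm and grips with 20 to 120 N. Pads are 22 mm wide; open, the fingers measure 114 mm over their backs; the gripper's body (76 mm by 85 mm) begins 54 mm behind the grasp point. The pads swing forward as they close: fully open they stand 13 mm farther back than shut.
Start: joints at [1.147, 0.353, 1.633, -0, 1.155, -0.002], TCP at [255.876, 570.224, 242.281] pointing down, gripper open.
Joint ranges: [-2.63, 2.63], [-0.92, 2.1], [0.06, 2.66], [-1.3, 4.44], [0, 2.69], [-3.02, 3.02]. Speed limits (rad/s): [2.22, 2.22, 2.79, 3.14, 3.14, 3.14].

## Interface

Orientations are given as [roll, pitch, yaw] about the fixed x, y, z axes, in that order (R = Rz(yaw) Ry(pitch) Rx(roll)).
In Python, from rig import r, cams, order gives the robot as it stands. The module is installed in compiled form; this text tells all that it offers.
- The arm moves only by the shell command python3 -m crank 'ROWS' [FORCE]. ROWS is JSON, a list of rows, each a list of 7 numbers: the turn, a rotation vector about the tool's x, y, z in degrees, then the shift along the tool's x, y, z in cm, then the opening, from -1 (shut) to 1 (fully open). A call has exactly 10 rows; each row shifts and turns the pose as measured when the row begins, along the tool's axes as they then stand; what a row does not reach is not made up. A row lasts 1/12 s, in which the tool goes at most 41.7 mm and 7.16 degrees, less where a joint would pass 70% of its speed; a pose out of reach is approached as far as the arm can. A call with a gripper value outside its range is refused whole. The fingers move at their own pace and stop on an object; FORCE is the grip in N (left out, the last holds). Time passes only in rows, so rows that do not move let the fingers close, or fill a call up. It gives the time, the measured TCP pose, the force and the opening at its end, in the units of the state.
- r.sense(): the state, without advancing time (a new reading comes with each control period).
- cams.grab_frame(name): name is "scene" or "top"; returns the picture (480x640x3 uint8, blue, green, red); there is no depth.
- cams.camera_info(name): a dict with "intrinsics" (3x3 intrinsics, pixels), "view" (4x4, takes a point from world to camera coordinates). Camera axes: x right, y up, looking along -z (the intrinsics and any distortion apply to the point x, -y, -z); pixel columns grow to the right and rows downward; lengths in mm; the calibration is good to about 2 mm. A picture is of the moment at which its call begins. camera_info takes no time and is no camera call.
- order.sign_off(): hands the job in, once; it reports no verdict.
The state is a dict: "clock": time; "qpos": joint angles; "qvel": joint speeds; "joint_efforts": joint torques, N m; "eef_pos": TCP position; "tcp_rot": TCP orientation; "contact_force": force on the tool from outside, world axes, zero at the start; "wrist_torque": the same for the moment, N m; "opening": opening from 0.0 (shut) to 1.0 (fully open).
Only numpy, scipy, OpenCV 4.12 (cv2) and the standard library are available. Lean on these libraries where they do the work, as an engineer would, in place of code of your own. Each camera call takes 0.05 s, during which the arm holds its last target.

## Task

The pot warmer's burn-off only runs while its plate is empty and its spring-return selector is held by hand. Lift the handled pot off the warmer and set it down upright, not dropped, wholly on the round cork mat and let go of it; only then press the red selector handle down past its first two clicks to the third position, as far down as it goes, and keep it there: finish while still holding it down, with the pot standing on the mat and the spanner, tin, gear and bush left where they are.

Things in the scene. Friction and masses are not known exactly. Their poses are not given: they have to be found in the camera images.
- pot: open aluminium pot, 90 mm across the rim (82 mm at the foot), rim 75 mm above its flat underside, 0.25 to 0.5 kg, with a fixed arched handle; origin at the centre of its underside, z up through the mouth, y along the handle's bar. It starts upright on the warmer's plate
- pot_handle (a point): middle of the pot's wooden handle bar, a round bar 16 mm thick and 56 mm long along the pot's y, its axis 125 mm above the pot's underside (50 mm above the rim), centred over the pot
- mat: round cork mat, 150 mm across and 8 mm thick, fixed to the bench, to the left of the warmer; origin at the centre of its underside, on the bench. A fixed tool chest, 425 mm high, stands left of the warmer and behind the mat (front at world x = 0.55 m, right side at y = -0.03 m): cross between them in front of it
- warmer: electric pot warmer, fixed to the bench: grey box 140 (x) by 160 (y) mm, top at 92 mm, with a dark round plate 124 mm across whose top is 110 mm above the bench; origin at the centre of its underside, front face to its own -x at 70 mm from the origin. On the front is the selector: a black dial turning about the warmer's x axis at (-72, -25, 66) mm from the origin, with a lever to the right (-y)
- selector_grip (a point): middle of the red selector handle, a level round bar 18 mm thick and 40 mm long along the warmer's x, standing out in front of the warmer, on the end of a 65 mm lever; the point lies on the bar's axis, at the bar's mid-length, so its top is 9 mm higher. It starts about 22 mm above the height of the dial's axis and ends about 22 mm below it (about 44 mm of travel, nearly straight down) and moves with the handle
- selector (a joint): angle of the selector, rad: 0 at rest (handle up), grows as the handle is pressed down, 0.70 at the stop. Clicks are felt at about 0.17, 0.36 and 0.55; the third position is after the third click, at the stop. A spring always drives it back to 0: the handle takes about 5 N at the start and 9 N at the end, about 2 N more running up to each click and 2 N less just past it
- spanner_small: small open-ended spanner, 37 x 167 x 7 mm, lying on the bench; bystander
- tin_flux: yellow round tin with a lid, 61 mm across, 50 mm high; bystander
- gear_a: steel gear, 78 mm across, 22 mm high; bystander
- bush_bronze: bronze flanged bush, 45 mm across, 30 mm high; bystander
Not all that is in view belongs to the job. What is meant by the pot is not orange, and is the larger of those in its own colour.

How it is judged:
By the outcome, as a careful person would: the job done as asked, in the order asked, and still so for the second after the job is handed in, while the arm keeps its last pose, push and grip.
It also fails if it takes over 64 s, if anything falls off the work surface, if the arm or the gripper's body presses on something with over 40 N, if the wrist force passes 120 N, or if a joint passes its speed limit or range.

## Working session

There is one attempt and no reset: what is moved stays moved. The work goes in short steps, Python scripts to look and compute and a shell command to move; the robot and the scene stay as the last step left them, time stands still between calls to the robot, and variables do not carry over. Pictures are saved under pics/ and viewed, and the job is handed in when it is done.

```bash
mkdir -p pics; python3 - <<'E'
from rig import r,cams,order
import cv2
s=r.sense()
for k,v in s.items(): print(k,v)
print(r.nose_length)
for n in("scene","top"):
    cv2.imwrite(f"pics/{n}0.png",cams.grab_frame(n)); i=cams.camera_info(n); print(n,i)
E
```

```text
clock 0.0
qpos [ 1.14660414e+00  3.53651174e-01  1.63414668e+00  2.18466753e-05
  1.15521176e+00 -2.40576198e-03]
qvel [ 1.25083801e-03 -1.52434341e-05  2.18103696e-03 -1.66637295e-04
  1.77459388e-03  4.37613100e-04]
joint_efforts [ 6.05377465e-06 -6.05241108e+01 -3.42066765e+01  4.01804550e-05
  9.31218354e-03  7.88691608e-06]
eef_pos [255.67220221 569.79521405 241.55442126]
tcp_rot [-1.57077294e+00  1.41690879e-03  1.14900108e+00]
contact_force [0.39858797 0.82906336 0.93685516]
wrist_torque [ 0.02282881 -0.0533771   0.01857488]
opening 0.9960971344002482
11.0
scene {'intrinsics': array([[606.21892686,   0.        , 317.96097465],
       [  0.        , 606.21892686, 244.99453674],
       [  0.        ,   0.        ,   1.        ]]), 'view': array([[ 7.94090383e-01, -6.07613957e-01,  1.50247592e-02,
        -4.73908648e+02],
       [ 4.24727102e-01,  5.72419162e-01,  7.01386620e-01,
        -3.25063222e+02],
       [-4.34772760e-01, -5.50582947e-01,  7.12622667e-01,
        -1.47224503e+03],
       [ 0.00000000e+00,  0.00000000e+00,  0.00000000e+00,
         1.00000000e+00]])}
top {'intrinsics': array([[469.89132279,   0.        , 310.82834263],
       [  0.        , 469.89132279, 238.92840043],
       [  0.        ,   0.        ,   1.        ]]), 'view': array([[ 1.07552322e-02, -9.99941306e-01,  1.30768779e-03,
        -1.64967089e+01],
       [ 9.78901332e-01,  1.07957760e-02,  2.04048113e-01,
        -6.04157305e+02],
       [-2.04050254e-01, -9.14487515e-04,  9.78959988e-01,
        -1.36151261e+03],
       [ 0.00000000e+00,  0.00000000e+00,  0.00000000e+00,
         1.00000000e+00]])}
```

View pics/scene0.png

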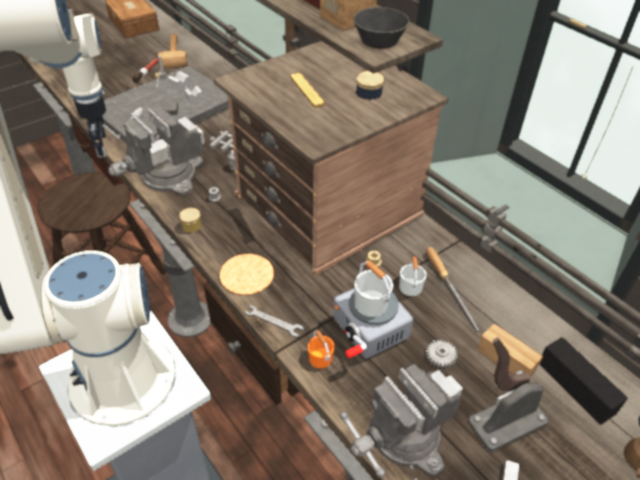

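View pics/top0.png

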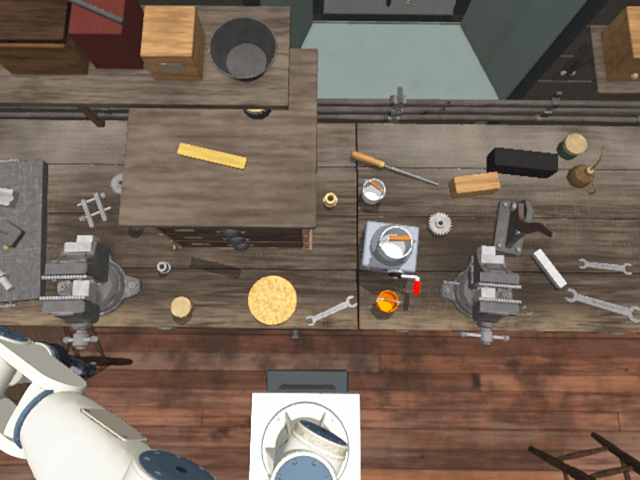

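```bash
cat > h.py <<'E'
import numpy as np,cv2
from rig import r,cams,order
def proj(n,P):
    i=cams.camera_info(n);p=i["view"]@np.append(P,1);K=i["intrinsics"];q=K@[p[0],-p[1],-p[2]];return q[:2]/q[2]
def ray(n,u,v):
    i=cams.camera_info(n);V=i["view"];d=np.linalg.inv(i["intrinsics"])@[u,v,1];d=V[:3,:3].T@[d[0],-d[1],-d[2]];o=-V[:3,:3].T@V[:3,3];return o,d
def onz(n,u,v,z):
    o,d=ray(n,u,v);return o+d*(z-o[2])/d[2]
def two(a,b):
    (o,d),(p,e)=ray("top",*a),ray("scene",*b)
    t=np.linalg.lstsq(np.c_[d,-e],p-o,rcond=None)[0];A=o+d*t[0];B=p+e*t[1];return (A+B)/2,np.linalg.norm(A-B)
def blobs(img,lo,hi,box,mn=8):
    h=cv2.cvtColor(img,cv2.COLOR_BGR2HSV);m=cv2.inRange(h,np.array(lo),np.array(hi));x0,y0,x1,y1=box
    k=np.zeros_like(m);k[y0:y1,x0:x1]=m[y0:y1,x0:x1]
    n,l,st,c=cv2.connectedComponentsWithStats(k);return [(np.round(c[i],1),st[i]) for i in range(1,n) if st[i][4]>=mn],l
E
python3 - <<'E'
from h import *
t=cv2.imread("pics/top0.png");s=cv2.imread("pics/scene0.png")
cv2.imwrite("pics/crop0.png",np.hstack([cv2.resize(t[170:320,340:450],None,fx=3.5,fy=3.5,interpolation=2),cv2.resize(s[235:375,290:440],(395,525),interpolation=2)]))
for nm,im,box,b2 in(("top",t,(340,170,450,320),(230,260,310,335)),("scene",s,(290,235,440,375),(210,240,280,300))):
    print(nm,"red",blobs(im,(0,180,120),(4,255,255),box)[0],blobs(im,(174,180,120),(180,255,255),box)[0])
    print("wood",blobs(im,(4,120,90),(18,255,255),box)[0])
    print("mat",blobs(im,(10,60,170),(25,255,255),b2,200)[0])
E
```

```text
top red [(array([416.2, 287.2]), array([413, 281,   8,  14,  84], dtype=int32))] []
wood [(array([375.5, 184.9]), array([370, 181,  12,   9,  41], dtype=int32)), (array([399.6, 238. ]), array([390, 235,  20,   6, 101], dtype=int32)), (array([388.3, 299.8]), array([376, 290,  23,  23, 297], dtype=int32))]
mat [(array([272. , 299.8]), array([ 248,  275,   49,   50, 1910], dtype=int32))]
scene red [(array([352.9, 351.4]), array([345, 346,  17,  12, 128], dtype=int32))] []
wood [(array([433.2, 258.8]), array([427, 249,  13,  25, 131], dtype=int32)), (array([414.9, 261.6]), array([413, 256,   5,  12,  44], dtype=int32)), (array([374.6, 268.2]), array([366, 260,  19,  18, 136], dtype=int32)), (array([336.1, 306.9]), array([335, 306,   3,   3,   8], dtype=int32)), (array([320.1, 350.4]), array([307, 330,  28,  40, 730], dtype=int32))]
mat [(array([246. , 273.9]), array([ 219,  253,   55,   43, 1757], dtype=int32))]
```

View pics/crop0.png

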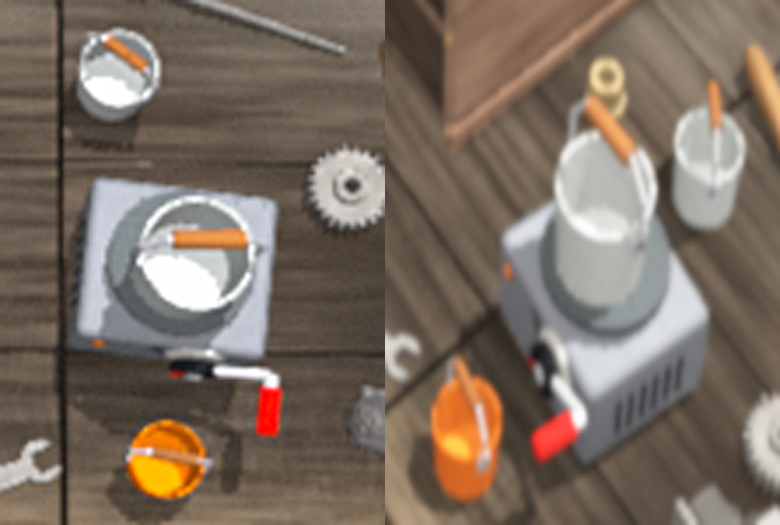

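The top view has three handled pots: an aluminium one on the warmer (394,243), a smaller aluminium one behind it (373,190) and an orange one in front (387,300). The target is the one on the warmer, since it is not orange, it is the larger of the two aluminium pots, and it stands on the plate. The enlarged crop confirms this.

```bash
python3 - <<'E'
from h import *
t=cv2.imread("pics/top0.png");s=cv2.imread("pics/scene0.png")
print("grip",two((416.2,287.2),(352.9,351.4)), onz("top",416.2,287.2,93),onz("scene",352.9,351.4,93))
print("handle",two((399.6,238),(374.6,268.2)),onz("top",399.6,238,238),onz("scene",374.6,268.2,238))
print("mat",two((272,299.8),(246,273.9)),onz("top",272,299.8,8),onz("scene",246,273.9,8))
def ends(im,box,lo,hi,n,z):
    b,l=blobs(im,lo,hi,box)
    c,st=max(b,key=lambda q:q[1][4]);lab=l[int(st[1]):int(st[1]+st[3]),int(st[0]):int(st[0]+st[2])]
    ys,xs=np.nonzero(l==np.bincount(lab[lab>0]).argmax())
    vx,vy,x0,y0=cv2.fitLine(np.c_[xs,ys].astype(np.float32),2,0,.01,.01).ravel()
    pr=(xs-x0)*vx+(ys-y0)*vy
    A=onz(n,x0+vx*pr.min(),y0+vy*pr.min(),z);B=onz(n,x0+vx*pr.max(),y0+vy*pr.max(),z)
    print(n,A[:2],B[:2],np.linalg.norm(A-B),np.degrees(np.arctan2(*(B-A)[[1,0]])))
ends(t,(385,230,420,245),(4,120,90),(18,255,255),"top",238)
ends(s,(360,255,390,290),(4,120,90),(18,255,255),"scene",238)
ends(t,(405,275,425,300),(0,180,120),(4,255,255),"top",93)
ends(s,(340,340,370,365),(0,180,120),(4,255,255),"scene",93)
print("warmer top corners", [onz("top",*p,92).round() for p in((367,221),(419,228),(415,272),(362,265))])
print("orange pot", [onz("top",*p,50).round() for p in((376,299),(399,299),(388,290),(388,313))])
for n in("top","scene"): print(n,proj(n,onz("top",272,299.8,8)))
E
```

```text
grip (array([ 457.60640506, -317.8646458 ,   87.38331072]), np.float64(2.6399633750442053)) [ 458.18399983 -317.26496012   93.        ] [ 453.60471772 -320.18129074   93.        ]
handle (array([ 572.04147625, -244.73083882,  239.70965891]), np.float64(0.8469452580408188)) [ 572.78703724 -245.27697285  238.        ] [ 572.74901108 -243.51463773  238.        ]
mat (array([423.66689046, 107.76845937,   2.55337808]), np.float64(1.0703318484059534)) [423.73435033 107.08833998   8.        ] [420.84736616 103.6549613    8.        ]
top [ 572.40403434 -219.79462929] [ 573.32236292 -270.23539321] 50.4491228109542 -88.95698368629527
scene [ 572.30740584 -216.02916314] [ 573.15816069 -271.07088579] 55.048297116300105 -89.11447572743616
top [ 438.7325568  -314.01240946] [ 477.39394104 -320.46552236] 39.19624086410872 -9.476090509491899
scene [ 434.71784112 -316.77069445] [ 473.21857686 -323.81414922] 39.139710105382534 -10.367240245828034
warmer top corners [array([ 655., -177.,   92.]), array([ 635., -332.,   92.]), array([ 503., -316.,   92.]), array([ 522., -161.,   92.])]
orange pot [array([ 426., -206.,   50.]), array([ 427., -274.,   50.]), array([ 453., -242.,   50.]), array([ 385., -241.,   50.])]
top [272.  299.8]
scene [246.20556079 272.71520789]
```

```bash
python3 -m crank '[[0,6.5,0,0,-0.9,0,1],[0,6.5,0,0,-0.9,0,1],[0,6.5,0,0,-0.9,0,1],[0,6.5,0,0,-0.9,0,1],[0,6.5,0,0,-0.9,0,1],[0,6.5,0,0,-0.9,0,1],[0,6.5,0,0,-0.9,0,1],[0,6.5,0,0,-0.9,0,1],[0,6.5,0,0,-0.9,0,1],[0,6.3,0,0,-0.9,0,1]]' 40
```

```text
clock: 0.93
eef_pos: [254.2, 566.5, 328.1]
tcp_rot: [-1.585, 0.006, -0.032]
contact_force: [1.4, 0.3, -1.2]
opening: 0.999
```

```bash
python3 -m crank '[[0,0,0,1.2,0,-2,1],[0,0,0,1.2,0,-3.8,1],[0,0,0,1.2,0,-3.8,1],[0,0,0,1.2,0,-3.8,1],[0,0,0,1.2,0,-3.8,1],[0,0,0,1.2,0,-3.8,1],[0,0,0,1.2,0,-3.8,1],[0,0,0,1.2,0,-3.8,1],[0,0,0,1.2,0,-3.8,1],[0,0,0,1.2,0,-3.8,1]]'
```

```text
clock: 1.77
eef_pos: [359.5, 191.7, 329.7]
tcp_rot: [-1.584, 0.007, -0.031]
contact_force: [0.8, 0.2, 0.3]
opening: 1.003
```

```bash
python3 -m crank '[[0,0,0,0.3,0,-3.8,1],[0,0,0,0.3,0,-3.8,1],[0,0,0,0.3,0,-3.8,1],[0,0,0,0.3,0,-3.8,1],[0,0,0,0.3,0,-3.8,1],[0,0,0,0.3,0,-3.8,1],[0,0,0,0.3,0,-3.8,1],[0,0,0,0.3,0,-3.8,1],[0,0,0,0.5,0,-3.8,1],[0,0,0,1,0,-3.8,1]]'
```

```text
clock: 2.6
eef_pos: [381.4, -208.1, 334.6]
tcp_rot: [-1.584, 0.004, -0.03]
contact_force: [0.9, 0.8, -0.1]
opening: 1.003
```

```bash
python3 -m crank '[[0.8,-2,0,2,0,-3,1],[0,-0.8,0,2.4,0,-2,1],[0,0,0,2.4,0,-1,1],[0,0,0,2.4,0,0,1],[0,0,0,2.4,0,0,1],[0,0,0,2.4,0,0,1],[0,0,0,2,0,0,1],[0,0,0,1,0,0,1],[0,0,0,0.3,0,0,1],[0,0,0,0,0,0,1]]'
```

```text
clock: 3.43
eef_pos: [557.6, -280.1, 328.7]
tcp_rot: [-1.569, 0.011, 0.009]
contact_force: [-0.8, 0.1, 0.1]
opening: 1.0
```

```bash
python3 -m crank '[[0,0,-0.6,0.8,0,1.2,1],[0,0,0,0.7,0,1.2,1],[0,0,0,0,0,1.1,1],[0,0,0,0,0.5,0,1],[0,0,0,0,1,0,1],[0,0,0,0,1,0,1],[0,0,0,0,1,0,1],[0,0,0,0,0.5,0,1],[0,0,0,0,0,0,1],[0,0,0,0,0,0,1]]'
```

```text
clock: 4.27
eef_pos: [568.4, -240.4, 284.0]
tcp_rot: [-1.568, 0.002, 0.008]
contact_force: [-0.8, 0.1, 0.1]
opening: 1.003
```

```bash
python3 - <<'E'
from h import *
s=r.sense();print(s["eef_pos"],s["tcp_rot"])
a=cams.grab_frame("top");b=cams.grab_frame("scene")
cv2.imwrite("pics/c1.png",np.hstack([cv2.resize(a[170:320,340:450],None,fx=3.5,fy=3.5,interpolation=2),cv2.resize(b[215:355,290:440],(395,525),interpolation=2)]))
E
```

```text
[ 568.44086449 -240.35215108  284.03967957] [-1.56804247  0.00222836  0.00834938]
```

View pics/c1.png

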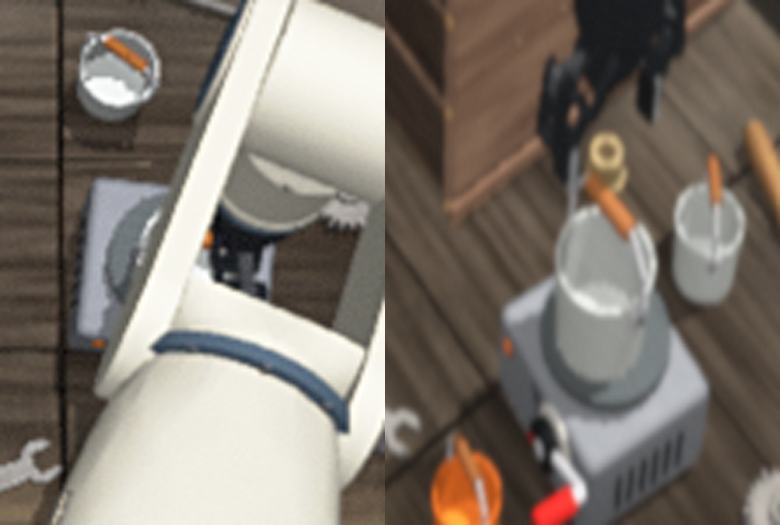

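The scene view shows the open jaws above the wooden bar, at about (372,225) in full-frame pixels, straddling it. I'm going down.

```bash
python3 -m crank '[[0,0,0,0.2,0.6,-0.2,1],[0,0,0,0.2,1,-0.2,1],[0,0,0,0,1,0,1],[0,0,0,0,1,0,1],[0,0,0,0,1,0,1],[0,0,0,0,0.6,0,1],[0,0,0,0,0.4,0,1],[0,0,0,0,0.1,0,1],[0,0,0,0,0,0,1],[0,0,0,0,0,0,1]]'
```

```text
clock: 5.2
eef_pos: [573.1, -245.2, 220.9]
tcp_rot: [-1.568, 0.002, 0.008]
contact_force: [-0.0, 0.1, 0.1]
opening: 1.002
```

```bash
python3 -m crank '[[0,0,0,0,-0.5,0,0.8],[0,0,0,0,0,0,0.4],[0,0,0,0,0,0,0],[0,0,0,0,0,0,-0.5],[0,0,0,0,0,0,-1],[0,0,0,0,0,0,-1],[0,0,0,0,0,0,-1],[0,0,0,0,0,0,-1],[0,0,0,0,0,0,-1],[0,0,0,0,0,0,-1]]' 60
```

```text
clock: 6.03
eef_pos: [574.0, -245.6, 229.1]
tcp_rot: [-1.57, -0.001, 0.008]
contact_force: [-0.9, -0.2, 1.2]
opening: 0.167
```

```bash
python3 -m crank '[[0,0,0,0,-0.3,0,-1],[0,0,0,0,-0.6,0,-1],[0,0,0,0,-1,0,-1],[0,0,0,0,-1.2,0,-1],[0,0,0,0,-1.2,0,-1],[0,0,0,0,-1.2,0,-1],[0,0,0,0,-1.2,0,-1],[0,0,0,0,-1.2,0,-1],[0,0,0,0,-0.7,0,-1],[0,0,0,0,-0.3,0,-1]]'
```

```text
clock: 6.87
eef_pos: [573.0, -245.2, 326.9]
tcp_rot: [-1.569, 0.0, 0.008]
contact_force: [0.3, -0.7, -3.7]
opening: 0.165
```

```bash
python3 -m crank '[[0,0,0,-0.5,0,0,-1],[0,0,0,-1,0,0,-1],[0,0,0,-1.5,0,0,-1],[0,0,0,-2,0,0,-1],[0,0,0,-2,0,0,-1],[0,0,0,-2,0,0,-1],[0,0,0,-2,0,0,-1],[0,0,0,-1.5,0,0.5,-1],[0,0,0,-1,0,1,-1],[0,0,0,-0.5,0,1.5,-1]]'
```

```text
clock: 7.7
eef_pos: [417.9, -215.0, 321.6]
tcp_rot: [-1.566, 0.009, 0.007]
contact_force: [-0.1, 1.1, -3.6]
opening: 0.162
```

```bash
python3 - <<'E'
from h import *
s=r.sense();print(s["eef_pos"],s["tcp_rot"],s["contact_force"])
b=cams.grab_frame("scene")
cv2.imwrite("pics/c2.png",b)
E
```

```text
[ 417.87137398 -215.03209956  321.6387328 ] [-1.5662629   0.00917377  0.00700571] [-0.12088913  1.07132934 -3.5578102 ]
```

View pics/c2.png

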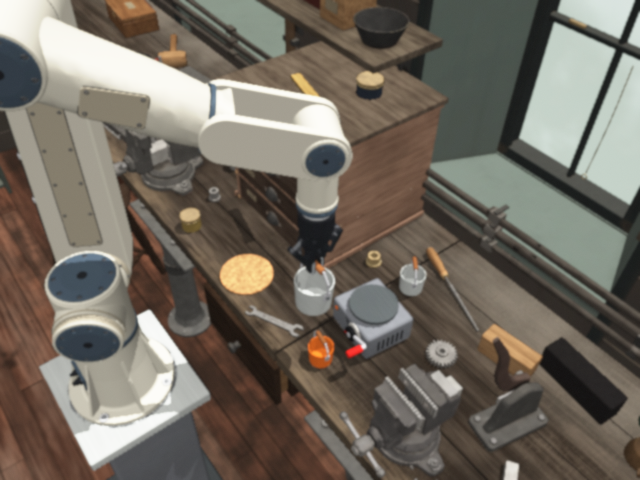

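The pot hangs upright from the gripper at (314,290) and the plate is empty. Next I carry it across to the mat at (246,274).

```bash
python3 -m crank '[[0,0,0,0,0,2,-1],[0,0,-0.5,0,0,3,-1],[0,0,0,0,0,3.7,-1],[0,0,0,0,0,3.8,-1],[0,0,0,0,0,3.8,-1],[0,0,0,0,0,3.8,-1],[0,0,0,0,0,3.5,-1],[0,0,0,0,0,2.5,-1],[0,0,0,0.3,0,1.5,-1],[0,0,0,0.3,0,0.8,-1]]'
```

```text
clock: 8.58
eef_pos: [408.0, 81.1, 317.2]
tcp_rot: [-1.564, 0.009, 0.001]
contact_force: [0.3, -0.9, -3.0]
opening: 0.167
```

```bash
python3 -m crank '[[-0.4,0,-0.5,0.8,0.5,1,-1],[0,0,0,0.7,1,1,-1],[0,0,0,0,1.5,0.5,-1],[0,0,0,0,2,0,-1],[0,0,0,0,2,0,-1],[0,0,0,0,2,0,-1],[0,0,0,0,2,0,-1],[0,0,0,0,1.5,0,-1],[0,0,0,0,0.7,0,-1],[0,0,0,0,0.2,0,-1]]'
```

```text
clock: 9.42
eef_pos: [421.6, 104.5, 171.9]
tcp_rot: [-1.573, 0.005, 0.001]
contact_force: [-0.5, -0.2, -3.0]
opening: 0.165
```

```bash
python3 - <<'E'
from h import *
s=r.sense();print(s["eef_pos"],s["tcp_rot"],s["contact_force"])
b=cams.grab_frame("scene");a=cams.grab_frame("top")
cv2.imwrite("pics/c3.png",np.hstack([cv2.resize(a[240:340,220:340],(390,325)),cv2.resize(b[210:310,190:310],(390,325))]))
E
```

```text
[421.55480344 104.46426143 171.852885  ] [-1.57309942e+00  5.06314043e-03  1.15776953e-03] [-0.49546413 -0.24560211 -2.9922127 ]
```

View pics/c3.png

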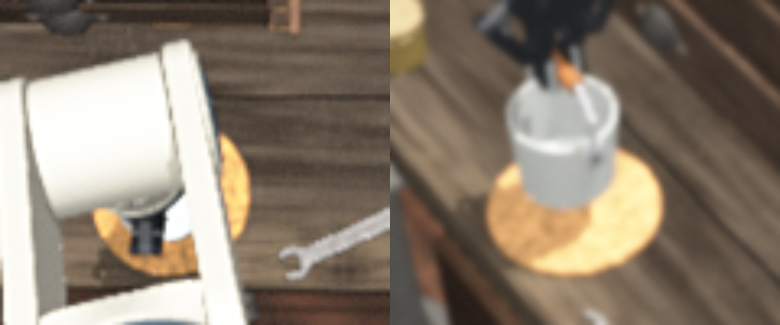

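The pot is upright about 45 mm above the mat, centred over it. I'm lowering it gently.

```bash
python3 -m crank '[[0,0,-0.3,0,0.5,0.1,-1],[0,0,0,0,0.7,0,-1],[0,0,0,0,0.7,0,-1],[0,0,0,0,0.6,0,-1],[0,0,0,0,0.4,0,-1],[0,0,0,0,0.3,0,-1],[0,0,0,0,0.2,0,-1],[0,0,0,0,0.1,0,-1],[0,0,0,0,0,0,-1],[0,0,0,0,0,0,-1]]'
```

```text
clock: 10.35
eef_pos: [425.0, 106.3, 137.5]
tcp_rot: [-1.571, -0.008, 0.001]
contact_force: [0.0, -0.0, -2.9]
opening: 0.166
```

```bash
python3 -m crank '[[0,0,0.4,-0.1,0.2,0,-1],[0,0,0,0,0.2,0,-1],[0,0,0,0,0.15,0,-1],[0,0,0,0,0.1,0,-1],[0,0,0,0,0.1,0,-1],[0,0,0,0,0.1,0,-1],[0,0,0,0,0,0,-1],[0,0,0,0,0,0,-1],[0,0,0,0,0,0,-1],[0,0,0,0,0,0,-1]]'
```

```text
clock: 11.18
eef_pos: [424.5, 106.4, 128.7]
tcp_rot: [-1.571, -0.002, 0.001]
contact_force: [-0.5, 0.6, -3.0]
opening: 0.168
```

```bash
python3 -m crank '[[0,0,0,0,0.1,0,-1],[0,0,0,0,0.05,0,-1],[0,0,0,0,0.05,0,-1],[0,0,0,0,0.05,0,-1],[0,0,0,0,0,0,-1],[0,0,0,0,0,0,-1],[0,0,0,0,0,0,-1],[0,0,0,0,0,0,-1],[0,0,0,0,0,0,-1],[0,0,0,0,0,0,-1]]'
```

```text
clock: 12.02
eef_pos: [424.9, 106.6, 127.1]
tcp_rot: [-1.571, -0.003, 0.001]
contact_force: [-0.1, -1.0, -0.2]
opening: 0.168
```

The weight has gone onto the mat, with the vertical force reading rising from about -3 N to 0 N. I'm opening the gripper.

```bash
python3 -m crank '[[0,0,0,0,0.03,0,-1],[0,0,0,0,0,0,-1],[0,0,0,0,0,0,-0.6],[0,0,0,0,0,0,-0.5],[0,0,0,0,0,0,-0.3],[0,0,0,0,0,0,0],[0,0,0,0,0,0,0.4],[0,0,0,0,0,0,0.8],[0,0,0,0,0,0,1],[0,0,0,0,0,0,1]]'
```

```text
clock: 12.85
eef_pos: [426.2, 106.9, 127.7]
tcp_rot: [-1.57, -0.005, 0.001]
contact_force: [-0.1, 0.7, -0.0]
opening: 0.999
```

```bash
python3 -m crank '[[0,0,0,0,0,0,1],[0,0,0,0,0,0,1],[0,0,0,0,-0.5,0,1],[0,0,0,0,-1,0,1],[0,0,0,0,-1.5,0,1],[0,0,0,0,-2,0,1],[0,0,0,0,-3,0,1],[0,0,0,0,-3,0,1],[0,0,0,0,-3,0,1],[0,0,0,0,-1,0,1]]'
```

```text
clock: 13.68
eef_pos: [422.4, 106.0, 283.2]
tcp_rot: [-1.572, 0.003, 0.001]
contact_force: [0.7, 0.6, 0.8]
opening: 0.997
```

```bash
python3 - <<'E'
from h import *
s=r.sense();print(s["eef_pos"],s["tcp_rot"],s["contact_force"])
b=cams.grab_frame("scene");a=cams.grab_frame("top")
cv2.imwrite("pics/c4.png",np.hstack([cv2.resize(a[240:340,220:340],(390,325)),cv2.resize(b[210:310,190:310],(390,325))]))
E
```

```text
[422.37802697 106.01546098 283.1584691 ] [-1.57200436e+00  3.26246479e-03  1.05840137e-03] [0.74929478 0.63281367 0.80423146]
```

View pics/c4.png

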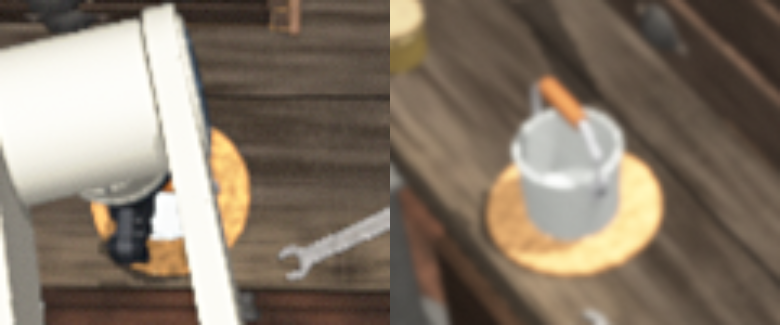

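The pot stands upright and free on the mat, at about (250,265) in the full scene frame, with cork visible all round it. Next is the selector: I close the fingers on the way and go above the handle.

```bash
python3 -m crank '[[0,0,0,0,-0.5,0,1],[0,0,0,0,0,-2.5,0.5],[0,0,0,0,0,-3.8,0],[0,0,0,0,0,-3.8,-0.5],[0,0,0,0,0,-3.8,-1],[0,0,0,0.3,0,-3.8,-1],[0,0,0,0.3,0,-3.8,-1],[0,0,0,0.3,0,-3.8,-1],[0,0,0,0.3,0,-3.8,-1],[0,0,0,0.3,0,-3.8,-1]]'
```

```text
clock: 14.62
eef_pos: [433.1, -229.8, 279.6]
tcp_rot: [-1.566, 0.015, 0.012]
contact_force: [0.8, -0.6, 0.3]
opening: -0.001
```

```bash
python3 - <<'E'
from h import *
s=r.sense();print(s["eef_pos"],s["tcp_rot"],s["contact_force"])
b=cams.grab_frame("scene");cv2.imwrite("pics/c5b.png",b)
print(blobs(b,(0,180,120),(4,255,255),(290,235,440,375))[0])
for p in ((443,290),(455,250)): print([onz("top",*p,z).round() for z in(50,150)])
E
```

```text
[ 433.06031957 -229.81632397  279.6169073 ] [-1.56634197  0.01503942  0.01214326] [ 0.80059665 -0.59085448  0.33220568]
[(array([353.2, 351.2]), array([346, 346,  16,  12, 130], dtype=int32))]
[array([ 455., -407.,   50.]), array([ 445., -379.,  150.])]
[array([ 577., -449.,   50.]), array([ 559., -418.,  150.])]
```

View pics/c5b.png

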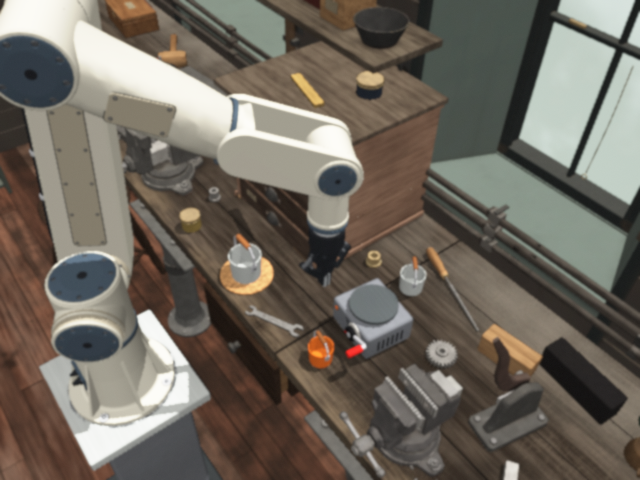

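```bash
python3 -m crank '[[-0.3,0.6,-0.8,0.5,0,-2,-1],[0,0,0,0.5,0,-2,-1],[0,0,0,0.4,0,-2,-1],[0,0,0,0.3,0,-1.5,-1],[0,0,0,0.2,0,-0.8,-1],[0,0,0,0,1,-0.3,-1],[0,0,0,0,2,0,-1],[0,0,0,0,2,0,-1],[0,0,0,0,2,0,-1],[0,0,0,0,1,0,-1]]'
```

```text
clock: 15.5
eef_pos: [449.2, -327.0, 189.0]
tcp_rot: [-1.57, 0.008, -0.007]
contact_force: [-0.1, 0.1, -0.3]
opening: 0.002
```

```bash
python3 -c "
from h import *
s=r.sense();print(s['eef_pos'],s['tcp_rot'],s['contact_force'])"
```

```text
[ 449.2107167  -327.00112484  188.97722624] [-1.56957534  0.00846365 -0.00692642] [-0.1370332   0.07890117 -0.29966569]
```

```bash
python3 -m crank '[[0,0,-0.4,0.2,0.5,0.3,-1],[0,0,0,0.2,1,0.3,-1],[0,0,0,0,1,0.1,-1],[0,0,0,0,1,0,-1],[0,0,0,0,1,0,-1],[0,0,0,0,0.8,0,-1],[0,0,0,0,0.4,0,-1],[0,0,0,0,0.2,0,-1],[0,0,0,0,0,0,-1],[0,0,0,0,0,0,-1]]'
```

```text
clock: 16.33
eef_pos: [453.0, -316.3, 122.6]
tcp_rot: [-1.567, 0.003, -0.005]
contact_force: [-0.6, 0.1, 0.2]
opening: 0.003
```

```bash
python3 - <<'E'
from h import *
s=r.sense();print(s["eef_pos"],s["tcp_rot"],s["contact_force"])
b=cams.grab_frame("scene");a=cams.grab_frame("top")
cv2.imwrite("pics/c6.png",np.hstack([cv2.resize(a[240:340,360:480],(390,325)),cv2.resize(b[280:380,290:410],(390,325))]))
E
```

```text
[ 453.01615782 -316.30909594  122.55866103] [-1.56718129  0.0032953  -0.00477975] [-0.56514121  0.11441732  0.21644085]
```

View pics/c6.png

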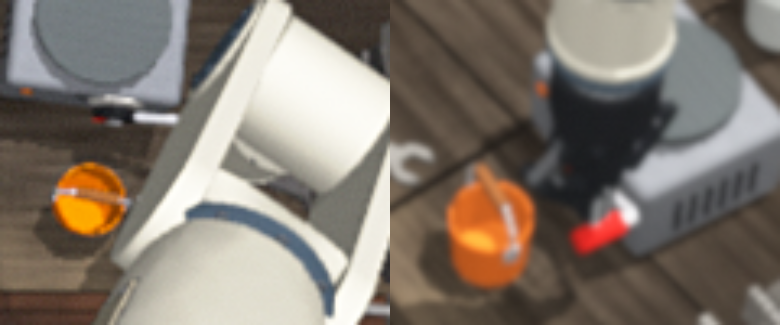

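```bash
python3 -c "
from h import *
for P in ((453,-316.3,111.6),(453,-319,97),(437,-316,88),(476,-321,88)): print(P,proj('scene',np.array(P)))"
python3 -m crank '[[0,0,0,0,0.3,-0.15,-1],[0,0,0,0,0.3,-0.15,-1],[0,0,0,0,0.3,0,-1],[0,0,0,0,0.3,0,-1],[0,0,0,0,0.3,0,-1],[0,0,0,0,0.2,0,-1],[0,0,0,0,0.2,0,-1],[0,0,0,0,0.1,0,-1],[0,0,0,0,0.1,0,-1],[0,0,0,0,0.1,0,-1]]'
```

```text
(453, -316.3, 111.6) [352.08494694 345.82693117]
(453, -319, 97) [352.47615288 350.2115176 ]
(437, -316, 88) [346.21358647 354.97367135]
(476, -321, 88) [360.25406869 348.11926227]
clock: 17.27
eef_pos: [453.9, -323.4, 102.2]
tcp_rot: [-1.574, 0.0, -0.004]
contact_force: [-2.8, -0.6, 6.5]
opening: 0.004
```

```bash
python3 -m crank '[[0.2,0,0,0,0.4,0.1,-1],[0,0,0,0,0.5,0.1,-1],[0,0,0,0,0.5,0,-1],[0,0,0,0,0.5,0,-1],[0,0,0,0,0.5,0,-1],[0,0,0,0,0.5,0,-1],[0,0,0,0,0.5,0,-1],[0,0,0,0,0.5,0,-1],[0,0,0,0,0.5,0,-1],[0,0,0,0,0.5,0,-1]]'
```

```text
clock: 18.1
eef_pos: [455.7, -325.8, 60.3]
tcp_rot: [-1.578, -0.004, -0.003]
contact_force: [-16.8, 9.4, 81.2]
opening: -0.006
```

```bash
python3 -m crank '[[0,0,0,0,0.5,0,-1],[0,0,0,0,0.5,0,-1],[0,0,0,0,0.5,0,-1],[0,0,0,0,0.5,0,-1],[0,0,0,0,0.5,0,-1],[0,0,0,0,0.5,0,-1],[0,0,0,0,0.5,0,-1],[0,0,0,0,0.5,0,-1],[0,0,0,0,0.5,0,-1],[0,0,0,0,0.5,0,-1]]'
```

```text
clock: 18.93
eef_pos: [455.8, -326.0, 60.8]
tcp_rot: [-1.578, -0.004, -0.002]
contact_force: [-17.8, 11.5, 67.6]
opening: -0.001
```

```bash
python3 -m crank '[[0,0,0,0,0.25,0.2,-1],[0,0,0,0,0.25,0.2,-1],[0,0,0,0,0.25,0.3,-1],[0,0,0,0,0.25,0.3,-1],[0,0,0,0,0.25,0.2,-1],[0,0,0,0,0.25,0.1,-1],[0,0,0,0,0.25,0,-1],[0,0,0,0,0.25,0,-1],[0,0,0,0,0.25,0,-1],[0,0,0,0,0.25,0,-1]]'
```

```text
clock: 19.77
eef_pos: [455.5, -325.0, 62.3]
tcp_rot: [-1.599, -0.009, 0.004]
contact_force: [-9.1, 7.1, 36.3]
opening: 0.002
```

```bash
python3 - <<'E'
from h import *
s=r.sense();print(s["eef_pos"],s["tcp_rot"],s["contact_force"])
b=cams.grab_frame("scene");a=cams.grab_frame("top")
cv2.imwrite("pics/c7.png",np.hstack([cv2.resize(a[240:340,360:480],(390,325)),cv2.resize(b[280:380,290:410],(390,325))]));cv2.imwrite("pics/c7s.png",b)
print(blobs(b,(0,150,90),(6,255,255),(290,235,440,375))[0])
for P in ((456,-319,44),(437,-316,44),(476,-321,44)): print(P,proj('scene',np.array(P)))
E
```

```text
[ 455.50355872 -324.99088755   62.3192202 ] [-1.59890216 -0.00857622  0.00418806] [-9.08111783  7.14728976 36.30456416]
[(array([348.1, 364.5]), array([345, 361,   8,   8,  49], dtype=int32))]
(456, -319, 44) [352.2115942  362.27270173]
(437, -316, 44) [345.33045394 365.44801961]
(476, -321, 44) [359.08020112 358.63857893]
```

View pics/c7.png

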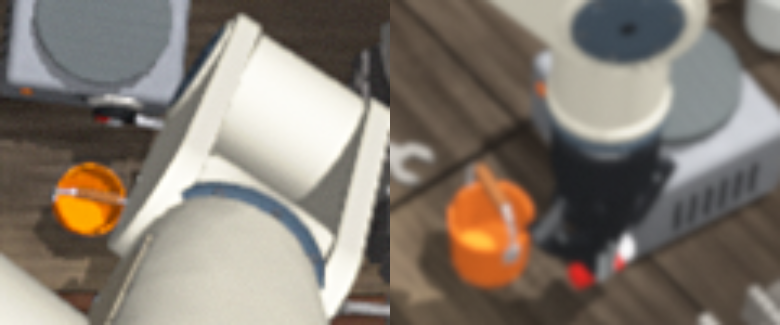

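View pics/c7s.png

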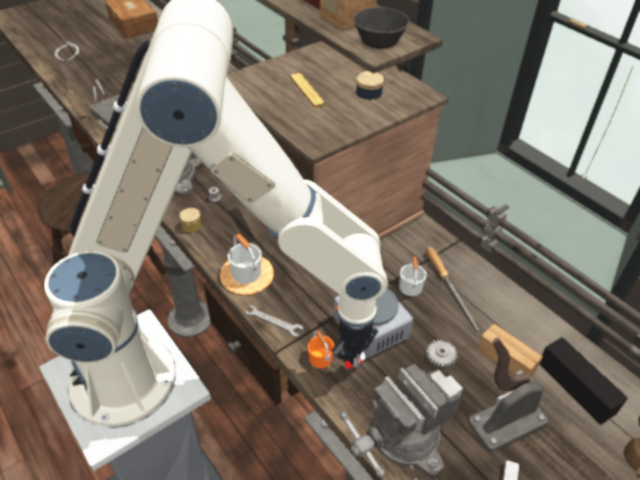

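The red bar's front end shows under the fingertips at (348,364). I predicted (345,365) for the handle fully down. It is at the stop, with a steady reaction of about 36 N. The pot is on the mat, and the spanner, tin and gear have not moved. I'm handing in with this push held.

```bash
python3 -c "
from h import *
s=r.sense();print(s['clock'],s['eef_pos'],s['contact_force']);order.sign_off()"
```

```text
19.8667 [ 455.5352043  -324.99871824   62.33091191] [-9.03344193  6.47212356 36.49935589]
the job is handed in; nothing more can be done
```

I lifted the larger aluminium pot off the warmer by its handle, set it upright on the cork mat and let go. I then pressed the red selector down to its stop with closed fingertips and handed in at 19.9 s, still pushing.

**Checks that passed**
- **Pot:** the wrist force showed its weight go onto the mat before I opened the gripper. The picture after release shows it upright with cork visible all round.
- **Selector:** the fingertips stopped about 51 mm above the bench, where I expected 53 mm at the stop. The red handle's front end was within about 3 px of its predicted fully-down position, and the upward push was steady at about 36 N.
- **Spanner, tin and gear:** unmoved in the last picture.

**Checks that failed or could not be made**
- **Force peak:** I sent two pressing moves without checking between them, so the fingertip push reached at least 81 N at the stop. That is below the 120 N wrist limit, and I eased it to 36 N. It is above 40 N, but I believe only the fingertips were touching.
- **Off-centre push:** the tips ended about 6 mm off the bar's centre and tilted 1.6°. My attempt to re-centre them mostly did not take, but the hold stayed steady.
- **Bush:** the arm hid it in the last picture. It was in place just before the press, and I did not go near it after that.

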